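# Find the blind hole of a spacer on the gauge pin and hold it hole-up

## Task

The longer of the two square aluminium bars on the green mat is a spacer with a blind hole in one end, and it may lie any way round. Find the drilled end by sliding it over the level pin of the steel gauge block until the pin bottoms in the hole, draw it off again, then turn the spacer so that its hole faces straight up and finish while holding it still like that in the gripper, its lower end at least 8 cm clear of the mat. Leave the other things on the bench where they lie.

Things in the scene. Friction and masses are not known exactly. Their poses are not given: they have to be found in the camera images.
- spacer: Loose plain aluminium bar, 36 x 36 mm in section and 72 mm long, 0.16 to 0.32 kg, lying flat on the mat at the start. Origin at the centre of the bar; its x axis runs along the length towards the drilled end, y and z are square to the sides. A round blind hole, 18 mm across and 34 mm deep, is centred in the +x end (mouth 36 mm from the origin, hole floor 2 mm from it); the -x end is solid.
- blank: Bystander: loose plain solid aluminium bar, 36 x 36 mm in section and only 50 mm long, no hole. Origin at its centre, x along the length. It may have changed places with the spacer.
- gauge: Fixed steel gauge, about 110 mm long and 90 mm wide: a base plate 12 mm thick (reaching from 30 mm on the pin's side to 80 mm on the other side of the origin) that carries a block 40 mm deep (x), 60 mm wide (y) and 60 mm tall over all. Origin under the centre of the block, on the mat's top; z up. A level steel pin stands out of the middle of the block's -x face, along the gauge's own -x axis.
- pin_tip (a point): Free end of the gauge pin, on its axis. The pin is 10 mm thick and stands 46 mm out of the block face, longer than the spacer's hole is deep; its axis is 36 mm above the mat's top and 24 mm above the base plate's top. The point's axes are the gauge's: the pin points along -x.
- mat: Fixed green mat, 420 mm (x) by 860 mm (y), 3 mm thick: its top is at height 3 mm. Origin at the centre of its underside.
- tape: Bystander: loose yellowish tape roll, 90 mm across, 40 mm tall, lying flat. Origin at the centre of its underside.
- screwdriver: Bystander: loose screwdriver lying on the mat, about 200 mm long. Its x axis runs along it, handle to -x.
- ruler: Bystander: loose steel rule, 200 x 28 x 4 mm, lying flat. Origin at its centre, x along its length.
- flux: Bystander: loose white jar with black cap, 44 mm across, 70 mm tall. Origin at the centre of its underside.
- marker: Bystander: loose black marker pen, 14 mm thick, 130 mm long, lying along its x axis.
Not all that is in view belongs to the job. Of the things that look like the gauge, the larger one is meant.

How it is judged:
On the way:
1. the held spacer is on the gauge pin, the pin at least 25 mm deep in its hole (contact force between the fingers and spacer above 1 N and x of pin_tip in the frame of spacer between -0.003 and 0.011 m and y of pin_tip in the frame of spacer between -0.009 and 0.009 m and z of pin_tip in the frame of spacer between -0.009 and 0.009 m), for 0.1 s.
At the end, for the whole second after the job is handed in: The fingers grip the spacer, its hole faces up within 15 degrees, its centre is at least 115 mm above the bench (lower end about 8 cm clear of the mat), it is still, only the gripper carries it, and the other things lie within 20 mm (marker 30 mm) of where they started (contact force between the fingers and spacer above 1 N and angle between spacer's own x axis and vertical below 0.26 rad and height (world z) of spacer above 0.115 m and linear speed of spacer below 0.03 m/s and angular speed of spacer below 0.2 rad/s and contact force between spacer and gauge below 0.1 N and contact force between spacer and mat below 0.1 N and contact force between spacer and blank below 0.1 N and contact force between spacer and tape below 0.1 N and contact force between spacer and screwdriver below 0.1 N and contact force between spacer and ruler below 0.1 N and contact force between spacer and flux below 0.1 N and contact force between spacer and marker below 0.1 N and distance of each of blank, tape, screwdriver, ruler, flux from where it was at the start of the episode below 0.02 m and distance of marker from where it was at the start of the episode below 0.03 m); the arm keeps its last pose, push and grip.
It fails at once if another thing on the mat (short bar, tape roll, screwdriver, rule or jar) is pushed more than 20 mm from its place, or the marker pen more than 30 mm (distance of any of blank, tape, screwdriver, ruler, flux from where it was at the start of the episode above 0.02 m or distance of marker from where it was at the start of the episode above 0.03 m).
It also fails if it takes over 58 s, if anything falls off the work surface, if the arm or the gripper's body presses on something with over 40 N, if the wrist force passes 120 N, or if a joint passes its speed limit or range.

## Robot

A 6-joint arm with a two-finger parallel gripper is mounted at the origin on the work surface. World frame = base frame: x ahead of the robot, y to its left, z up, the work surface at z = 0. Lengths are in m, angles in rad, forces in N, time in s.
With the tool pointing down it reaches from about 0.275 to 0.725 m from the base axis. Payload 5.6 kg.
Tool frame: the origin (TCP) lies at the very end of the fingers, on their centre line; the grasp point (between the pads) lies 19 mm behind it; y points along the fingers, x is the direction in which the jaws open and shut, and the axes are right-handed (so a half turn about y gives the same grasp; the last joint's range is limited). The gripper opens to 85 mm and grips with 20 to 120 N. Pads are 22 mm wide; open, the fingers measure 114 mm over their backs; the gripper's body (76 mm by 85 mm) begins 54 mm behind the grasp point. The pads swing forward as they close: fully open they stand 13 mm farther back than shut.
Start: joints at [1.444, 0.255, 0.108, 0, -1.424, -0.285], TCP at [0.22, 0.504, 0.195] pointing down, gripper open.
Joint ranges: [-2.95, 2.95], [-1.21, 1.97], [-1.09, 1.5], [-2.87, 1.71], [-2.94, -0.07], [-3.05, 3.05]. Speed limits (rad/s): [2.57, 2.57, 3.14, 3.14, 3.14, 3.14].

## Interface

Orientations are given as a rotation vector (axis times angle).
In Python, from workcell import env, ik, readout, eyes gives the robot as it stands. Calls block until the motion is done:
- env.move_ptp(position, orientation): joint-space move of the TCP to a pose.
- env.move_linear(position, orientation=None, vel=0.15, threshold=None): straight line of the TCP; orientation=None keeps the orientation; vel is the mean speed in m/s. With threshold (N) it stops when the force on the tool has changed by that much, and returns True; else False.
- env.move_j(angles): joint-space move.
- env.command_gripper(opening, grip_force=None): finger opening in m; grip_force is the grip in N (None keeps the last); returns when the fingers have stopped.
- env.hold(seconds).
- ik(position, orientation): joint angles nearest the present ones, or None.
- readout.sense(): the state.
- eyes.capture(name): name is "scene" or "top"; returns (picture, depth): 480x640x3 uint8, red, green, blue; 480x640 float32, m along the optical axis (not along the pixel's ray), 0 where there is no reading.
- eyes.calibration(name): a dict with "camera_matrix" (3x3 intrinsics, pixels), "extrinsics" (4x4, takes a point from world to camera coordinates). Camera axes: x right, y down, z forward; pixel columns grow to the right and rows downward; lengths in m; the calibration is good to about 2 mm. A picture is of the moment at which its call begins. calibration takes no time and is no camera call.
A pose or a line that the arm cannot do raises env.IKError and nothing moves.
- env.close_job(): hands the job in, once; it reports no verdict.
Trained networks look in the newest picture that a camera, given by its name, has taken for a name from the list of things; names that differ only in an ending like _2 or _b are one class to them, and where a whole thing is asked for, a point or a joint stands for the part that bears it (a point fixed in the world has none). Each returns a list of dicts, best first, with "p" (0 to 1); they miss things now and then, are a little off and sometimes report something else, mostly with a low value. They report only what shows in the picture. A call takes as long as a camera call. They do not tell look-alikes from the thing itself.
- eyes.spot_in(thing, camera): "position" ([column, row] in pixels, amid what is visible of it).
- eyes.mark_of(thing, camera): "position" ([column, row] in pixels: a listed point, or the origin of a listed thing).
The state is a dict: "t": time; "q": joint angles; "joint_vel": joint speeds; "joint_torque": joint torques, N m; "eef_pos": TCP position; "orientation": TCP orientation; "ft_force": force on the tool from outside, world axes, zero at the start; "ft_torque": the same for the moment, N m; "width": finger opening in m.
Only numpy, scipy, OpenCV 4.12 (cv2) and the standard library are available. Lean on these libraries where they do the work, as an engineer would, in place of code of your own. Each camera call takes 0.05 s, during which the arm holds its last target.

## Working session

There is one attempt and no reset: what is moved stays moved. The work goes in short steps, each a Python script; the robot and the scene stay as the last script left them, time stands still between calls to the robot, and variables do not carry over. Pictures are saved under pics/ and viewed, and the job is handed in when it is done.

```bash
ls; mkdir -p pics
cat > h.py <<'E'
import numpy as np, cv2
from scipy.spatial.transform import Rotation as R
from workcell import env, ik, readout, eyes
def snap(n,fn):
    p,d=eyes.capture(n); cv2.imwrite('pics/'+fn+'.png',p[:,:,::-1]); np.save('pics/'+fn+'.npy',d); return p,d
def cal(n):
    c=eyes.calibration(n); return np.array(c['camera_matrix']),np.array(c['extrinsics'])
def unp(n,d):
    K,E=cal(n); v,u=np.mgrid[:480,:640]
    P=np.stack([(u-K[0,2])/K[0,0]*d,(v-K[1,2])/K[1,1]*d,d],-1)
    return (P-E[:3,3])@E[:3,:3]
def proj(n,p):
    K,E=cal(n); c=E[:3,:3]@np.array(p)+E[:3,3]; return (K@c)[:2]/c[2]
E
python3 - <<'E'
from h import *
for n in ['scene','top']:
    p,d=snap(n,n+'0'); K,E=cal(n); print(n,K.tolist(),(-E[:3,:3].T@E[:3,3]).round(3),E[2,:3].round(3))
    P=unp(n,d)
    for t in ['spacer','blank','gauge','pin_tip','tape','screwdriver','ruler','flux','marker']:
        for f in (eyes.spot_in,eyes.mark_of):
            print(n,t,f.__name__,[(np.round(r['position'],1).tolist(),round(r['p'],2),P[int(r['position'][1]),int(r['position'][0])].round(3).tolist()) for r in f(t,n)[:4]])
s=readout.sense();print(s['t'],s['orientation'],s['eef_pos'])
E
```

```text
pics
scene [[482.21482669367253, 0.0, 323.1293778811604], [0.0, 482.21482669367253, 240.56446076701354], [0.0, 0.0, 1.0]] [ 0.848 -0.446  0.911] [-0.37   0.452 -0.812]
scene spacer call [([243.8, 346.3], 0.56, [0.487, -0.251, 0.037])]
scene spacer call [([245.4, 347.3], 0.62, [0.493, -0.251, 0.041])]
scene blank call [([311.8, 273.6], 0.88, [0.484, -0.042, 0.038]), ([334.5, 329.4], 0.54, [0.593, -0.1, 0.005])]
scene blank call [([311.6, 273.2], 0.85, [0.484, -0.042, 0.038])]
scene gauge call [([333.1, 121.1], 0.86, [0.204, 0.388, 0.016]), ([419.0, 257.2], 0.68, [0.634, 0.154, 0.013])]
scene gauge call [([413.7, 254.5], 0.97, [0.626, 0.134, 0.039]), ([332.2, 123.7], 0.56, [0.204, 0.383, 0.012])]
scene pin_tip call [([335.1, 125.0], 0.64, [0.212, 0.387, 0.007])]
scene pin_tip call [([331.1, 104.6], 0.87, [0.142, 0.457, 0.001]), ([402.0, 223.7], 0.59, [0.56, 0.19, 0.04])]
scene tape call [([390.7, 323.0], 0.55, [0.674, -0.018, 0.006]), ([419.2, 256.2], 0.36, [0.634, 0.152, 0.018])]
scene tape call []
scene screwdriver call [([305.9, 404.8], 0.76, [0.65, -0.258, 0.027])]
scene screwdrive
[... 1465 characters left out ...]
052, 0.003])]
top screwdriver call [([412.8, 167.5], 0.66, [0.643, -0.258, 0.028])]
top screwdriver call [([393.4, 159.4], 0.58, [0.676, -0.212, 0.0]), ([243.3, 198.3], 0.4, [0.562, 0.203, 0.002])]
top ruler call [([184.6, 150.1], 0.61, [0.697, 0.369, 0.009])]
top ruler call [([184.7, 150.2], 0.86, [0.697, 0.369, 0.009])]
top flux call [([165.6, 212.6], 0.68, [0.503, 0.388, 0.075])]
top flux call [([169.8, 214.9], 0.53, [0.501, 0.381, 0.066]), ([244.9, 196.1], 0.43, [0.567, 0.201, 0.002])]
top marker call [([463.3, 250.2], 0.76, [0.415, -0.388, 0.018])]
top marker call [([462.8, 247.2], 0.47, [0.423, -0.385, 0.02])]
1.9 [-0.98545518  1.50576716 -1.5057551 ] [0.22010624 0.50403146 0.19506498]
```

View pics/scene0.png

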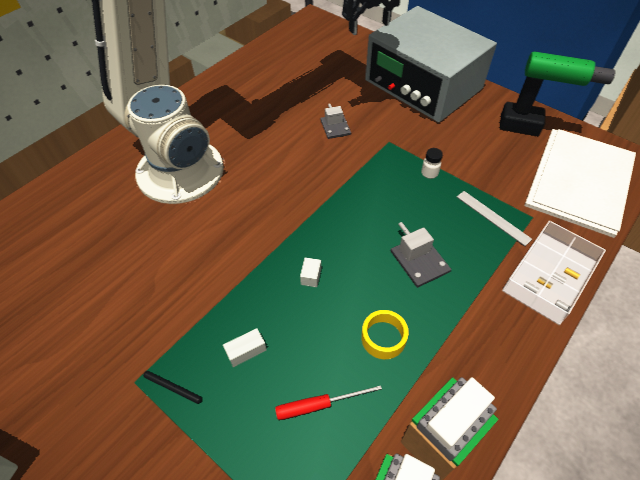

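View pics/top0.png

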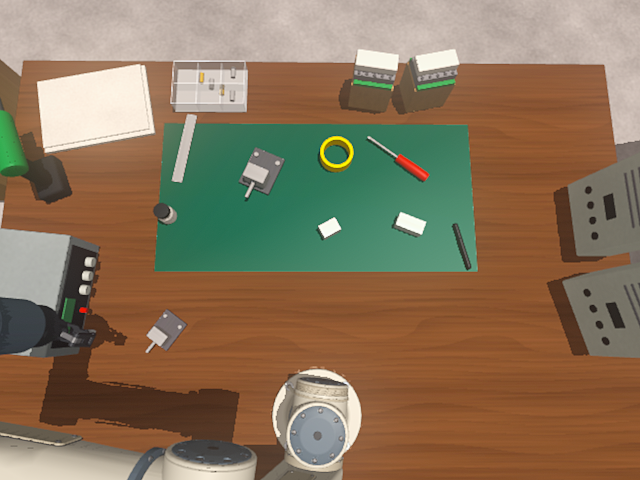

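Run:
```python
import cv2,numpy as np
s=cv2.imread('pics/scene0.png');t=cv2.imread('pics/top0.png')
a=cv2.resize(s[225:375,200:350],(400,400),interpolation=3)
b=cv2.resize(s[190:310,345:465],(400,400),interpolation=3)
c=cv2.resize(t[190:260,380:450],(400,400),interpolation=3) if 0 else cv2.resize(t[120:220,205:305],(400,300),interpolation=3)
cv2.imwrite('pics/crop0.png',np.hstack([a,b]))
```

```text
(no output)
```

View pics/crop0.png

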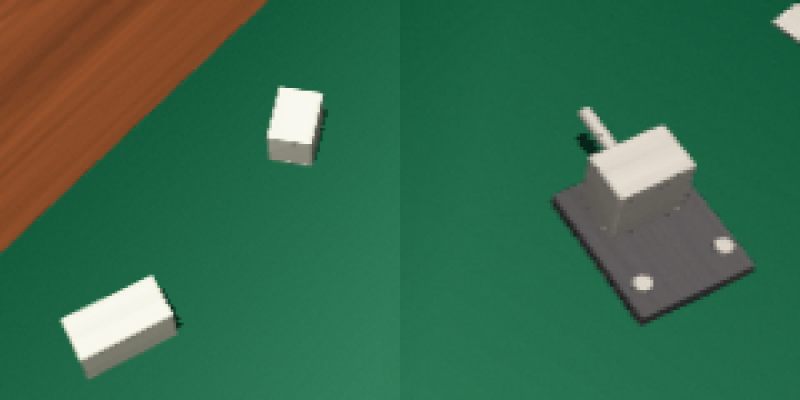

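The spacer is the longer bar at scene (244,346) / top (410,224). The short bar, at (311,273) / (329,228), is the blank. There are two gauge look-alikes. The one on the mat at scene (419,257) / top (258,172) is clearly larger and is the one meant. The small one at (333,121) is off the mat, so it's the decoy. The crop confirms a plain long bar with no hole visible, and a gauge whose pin points up-left. Next I'll measure the poses from depth.

Run:
```python
from h import *
def rect(xy):
    r=cv2.minAreaRect((xy*1000).astype(np.float32)); return np.round(r[0],1),np.round(r[1],1),round(r[2],1)
for n in ['scene','top']:
    P=unp(n,np.load(f'pics/{n}0.npy')).reshape(-1,3)
    def sel(c,r,lo,hi): return P[(np.hypot(P[:,0]-c[0],P[:,1]-c[1])<r)&(P[:,2]>lo)&(P[:,2]<hi)]
    for nm,c,r,lo,hi in [('spacer',(.485,-.245),.06,.034,.046),('blank',(.48,-.037),.05,.034,.046),('block',(.605,.158),.06,.056,.07),('plate',(.635,.14),.09,.011,.02),('pin',(.575,.18),.05,.036,.05)]:
        q=sel(c,r,lo,hi); print(n,nm,len(q),q[:,2].mean().round(4) if len(q) else '',rect(q[:,:2]))
    q=sel((.575,.18),.05,.036,.05)
    v,_,_,_=[x for x in cv2.fitLine((q[:,:2]*1000).astype(np.float32),cv2.DIST_HUBER,0,.01,.01).reshape(4,1)][:4] if 0 else (0,0,0,0)
    l=cv2.fitLine((q[:,:2]*1000).astype(np.float32),cv2.DIST_HUBER,0,.01,.01).ravel(); print(' pinline',l.round(3), np.degrees(np.arctan2(l[1],l[0])).round(1)); 
    t=(q[:,:2]*1000-l[2:])@l[:2]; print('  ends',(l[2:]+l[:2]*t.min()).round(1),(l[2:]+l[:2]*t.max()).round(1))
    m=P[(abs(P[:,0]-.5)<.03)&(abs(P[:,1]+.13)<.03)];print(' mat z',m[:,2].mean())
```

```text
scene spacer 681 0.0383 (array([ 485.2, -246.6]), array([71.9, 38.2]), 67.8)
scene blank 343 0.0379 (array([474.7, -32.2]), array([35.6, 51.1]), 28.7)
scene block 441 0.0615 (array([616.9, 161.9]), array([61.2, 40.7]), 66.9)
scene plate 1106 0.0143 (array([639.9, 151.2]), array([ 91.2, 110.8]), 65.7)
scene pin 75 0.0418 (array([582.6, 167.2]), array([21.1, 67.5]), 38.2)
 pinline [ 5.41000e-01 -8.41000e-01  5.77453e+02  1.69281e+02] -57.3
  ends [561.9 193.5] [598.3 136.8]
 mat z 0.002157869818353254
top spacer 377 0.0387 (array([ 483.1, -246.8]), array([72.2, 38.1]), 68.4)
top blank 248 0.039 (array([471.7, -32.2]), array([35.6, 50.1]), 28.4)
top block 341 0.0629 (array([613.1, 161.5]), array([60.3, 40.7]), 66.1)
top plate 745 0.0153 (array([642.7, 147.4]), array([119. , 147.4]), 47.0)
top pin 92 0.0429 (array([575.4, 168. ]), array([56.2, 49.9]), 82.1)
 pinline [ 8.33000e-01 -5.53000e-01  5.74598e+02  1.77281e+02] -33.6
  ends [554.8 190.4] [608.4 154.9]
 mat z 0.0029134367678830147
```

```bash
cat >> h.py <<'E'
def ori(z,y):  # tool z dir, tool y dir
    z=np.array(z,float);y=np.array(y,float);z/=np.linalg.norm(z);y/=np.linalg.norm(y)
    return R.from_matrix(np.column_stack([np.cross(y,z),y,z])).as_rotvec()
def a2(d,deg=True): 
    d=np.radians(d); return np.array([np.cos(d),np.sin(d),0.])
DN=np.array([0,0,-1.]); GX=a2(-23.6); TIP=np.array([.5545,.1885,.039]); SP=np.array([.4842,-.2467,.021]); SA=68.1
E
python3 - <<'E'
from h import *
f=lambda q: None if q is None else np.round(q,2).tolist()
for s in (1,-1):
    print('grasp',s,f(ik([*SP[:2],.008],ori(s*a2(SA),DN))),f(ik([*SP[:2],.2],ori(s*a2(SA),DN))))
    c=TIP-GX*.08
    print('  toolz=%+d gx'%s,f(ik([*c[:2],.026],ori(s*GX,DN))),f(ik([*TIP[:2],.026],ori(s*GX,DN))))
    for az in range(-180,180,30):
        for p in ([.5,0,.3],[.4,-.2,.35]):
            q=ik(p,ori([0,0,s],a2(az)))
            if q is not None: print('   final toolz up*%d'%s,az,p,f(q))
E
```

```text
grasp 1 [-0.18, 0.37, -0.23, -0.0, -0.97, 2.94] [-0.18, 0.24, 0.1, -0.0, -1.43, 2.94]
  toolz=+1 gx [0.73, 0.33, -0.24, 0.0, -1.0, 0.43] [0.59, 0.43, -0.09, 0.0, -1.06, 0.56]
   final toolz up*1 -180 [0.4, -0.2, 0.35] [-0.06, 0.94, 0.61, 0.18, -2.8, -1.4]
   final toolz up*1 -150 [0.5, 0, 0.3] [0.4, 1.09, 0.74, 0.35, -2.77, -1.25]
   final toolz up*1 -150 [0.4, -0.2, 0.35] [0.18, 0.77, 0.14, 0.55, -2.43, -1.14]
   final toolz up*1 -120 [0.5, 0, 0.3] [0.62, 0.88, 0.2, 0.63, -2.36, -1.1]
   final toolz up*1 -120 [0.4, -0.2, 0.35] [0.42, 0.55, -0.34, 0.75, -2.11, -1.12]
   final toolz up*1 -90 [0.5, 0, 0.3] [0.84, 0.64, -0.33, 0.83, -2.0, -1.14]
   final toolz up*1 -90 [0.4, -0.2, 0.35] [0.66, 0.28, -0.82, 0.97, -1.85, -1.19]
   final toolz up*1 -60 [0.5, 0, 0.3] [1.0, 0.37, -0.86, 1.11, -1.72, -1.27]
   final toolz up*1 -30 [0.4, -0.2, 0.35] [-0.85, -0.73, -0.83, -1.84, -0.34, -2.86]
   final toolz up*1 0 [0.5, 0, 0.3] [-0.8, -0.37, -0.95, -2.06, -0.94, -2.4]
   final toolz up*1 0 [0.4, -0.2, 0.35] [-1.56, -0.19, -0.63, -1.57, -1.56, -2.7]
   final toolz up*1 30 [0.5, 0, 0.3] [-0.95, 0
[... 1742 characters left out ...]
-1 30 [0.5, 0, 0.3] [-0.95, 0.06, -0.6, -1.63, -1.49, 0.66]
   final toolz up*-1 30 [0.4, -0.2, 0.35] [-1.38, 0.2, -0.24, -1.43, -1.87, 0.46]
   final toolz up*-1 60 [0.5, 0, 0.3] [-0.8, 0.37, -0.16, -1.43, -1.81, 0.55]
   final toolz up*-1 60 [0.4, -0.2, 0.35] [-1.16, 0.48, 0.19, -1.36, -2.18, 0.36]
   final toolz up*-1 90 [0.5, 0, 0.3] [-0.62, 0.63, 0.31, -1.35, -2.15, 0.39]
   final toolz up*-1 90 [0.4, -0.2, 0.35] [-0.95, 0.7, 0.6, -1.42, -2.51, 0.18]
   final toolz up*-1 120 [0.5, 0, 0.3] [-0.43, 0.86, 0.77, -1.44, -2.52, 0.16]
   final toolz up*-1 120 [0.4, -0.2, 0.35] [-0.77, 0.88, 0.93, -1.76, -2.86, -0.19]
   final toolz up*-1 150 [0.5, 0, 0.3] [-0.3, 1.06, 1.15, -1.97, -2.9, -0.41]
```

Run:
```python
from h import *
o=ori(-a2(SA),DN)
env.command_gripper(.085,60)
env.move_ptp([*SP[:2],.2],o)
env.move_linear([*SP[:2],.07],vel=.2)
s0=readout.sense()
print('thr',env.move_linear([*SP[:2],.008],vel=.08,threshold=8))
p,d=snap('scene','g1')
env.command_gripper(0.0,60)
s=readout.sense(); print(s['t'],s['eef_pos'],s['width'],s['ft_force'])
env.move_linear([*SP[:2],.2],vel=.15)
env.hold(.3);s=readout.sense(); print(s['t'],s['width'],s['ft_force']-s0['ft_force'])
snap('scene','g2');snap('top','g2t')
a=cv2.imread('pics/g1.png');b=cv2.imread('pics/g2.png')
cv2.imwrite('pics/g12.png',cv2.resize(np.hstack([a[180:420,100:340],b[120:360,100:340]]),(800,400)))
```

```text
thr False
7.4583 [ 0.48420342 -0.24670791  0.00800111] -5.8806095963055616e-05 [-0.10369932  0.27044608 -0.46314477]
9.1917 0.0002442656066792162 [-0.3410577  -1.04524202 -1.07377697]
```

View pics/g12.png

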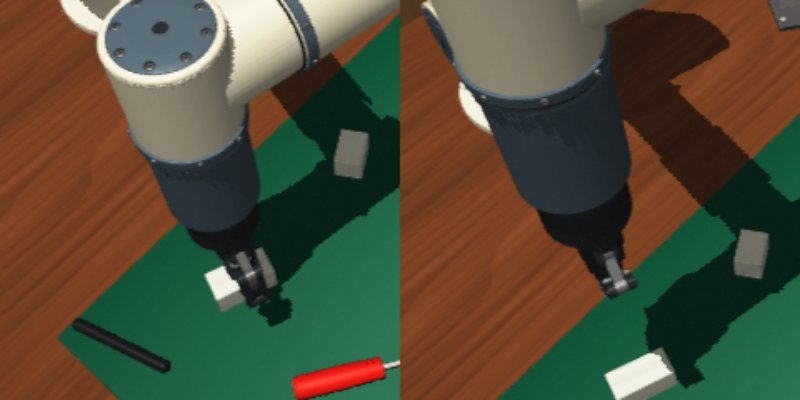

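The gripper closed to 0 and the bar stayed on the mat, so the grasp missed. I'll check where the bar is now and how the fingers really sit.

Run:
```python
from h import *
for f,n in (('g2','scene'),('g2t','top')):
    P=unp(n,np.load(f'pics/{f}.npy')).reshape(-1,3)
    q=P[(np.hypot(P[:,0]-.485,P[:,1]+.245)<.06)&(P[:,2]>.034)&(P[:,2]<.046)]
    print(n,len(q),cv2.minAreaRect((q[:,:2]*1000).astype(np.float32)))
P=unp('scene',np.load('pics/g1.npy'))
I=cv2.imread('pics/g1.png')
v,u=300,240
cv2.imwrite('pics/g1z.png',cv2.resize(I[290:380,205:295],(600,600),interpolation=3))
b=cv2.imread('pics/g2.png')
cv2.imwrite('pics/g2z.png',cv2.resize(b[250:310,190:250],(600,600),interpolation=3))
print(readout.sense()['width'],readout.sense()['eef_pos'],readout.sense()['orientation'])
print(R.from_rotvec(readout.sense()['orientation']).as_matrix().round(2))
print(proj('scene',readout.sense()['eef_pos']))
```

```text
scene 680 ((485.2000732421875, -246.65435791015625), (71.78837585449219, 37.64350509643555), 68.01824188232422)
top 202 ((477.30499267578125, -261.7957458496094), (41.26063537597656, 38.15325927734375), 71.46121215820312)
1.1769026785564832e-05 [ 0.48416134 -0.24668208  0.19986412] [-0.38903309 -2.01210753  2.01204555]
[[-0.93 -0.   -0.37]
 [ 0.37  0.   -0.93]
 [ 0.   -1.    0.  ]]
[229.93525707 303.16512296]
```

View pics/g1z.png

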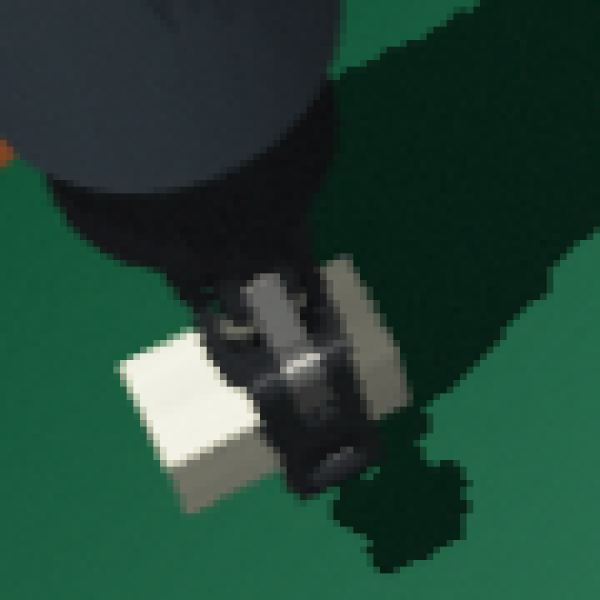

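View pics/g2z.png

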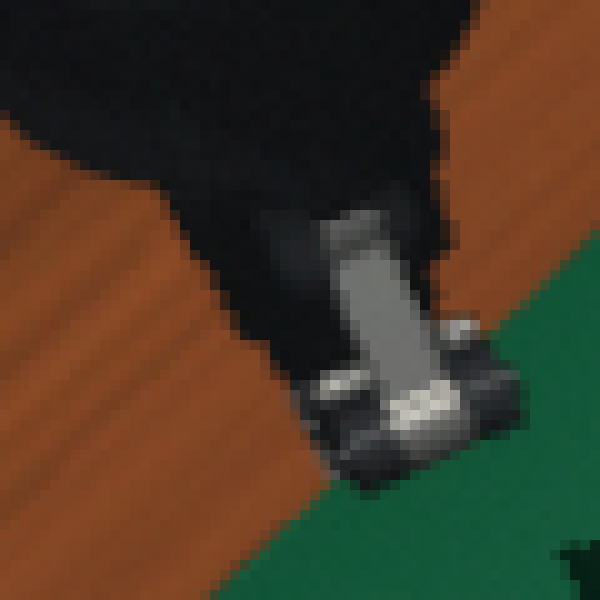

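Run:
```python
from h import *
ims=[]
for w in (.085,.03,.085):
    t=readout.sense()['t'];r=env.command_gripper(w,60); s=readout.sense(); print(w,r,s['width'],s['t']-t)
    p,d=eyes.capture('scene'); ims.append(p[240:320,180:260,::-1])
cv2.imwrite('pics/gt.png',cv2.resize(np.hstack(ims),(780,260),interpolation=3))
```

```text
0.085 False 0.08512585878817168 0.7832999999999988
0.03 False 0.03002105774964727 0.5749999999999993
0.085 False 0.08453274114830038 0.5832999999999995
```

View pics/gt.png

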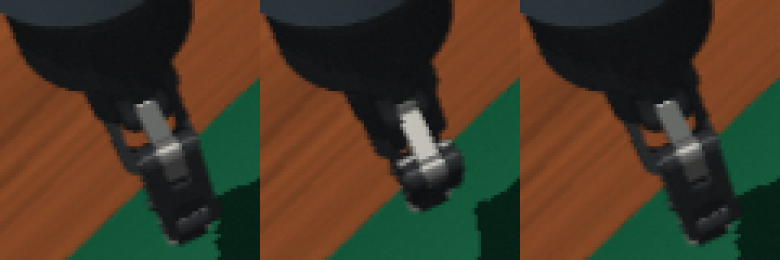

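Run:
```python
from h import *
P=unp('scene',np.load('pics/g1.npy'))
for v in range(325,366,4):
    print(v,[tuple((P[v,u]*1000).round().astype(int).tolist()) for u in range(236,268,4)])
# top view and scene now, gripper open at z .2
p,d=snap('scene','o3'); P=unp('scene',d).reshape(-1,3)
q=P[(np.hypot(P[:,0]-.484,P[:,1]+.247)<.07)&(P[:,2]>.15)&(P[:,2]<.3)]
h,e=np.histogram(q[:,2],15); print(h,e.round(3), q[:,2].min())
q=q[q[:,2]<.24]; print(q.min(0),q.max(0), ((q-[.484,-.247,0])[:,:2]@a2(-21.9)[:2]).min(),((q-[.484,-.247,0])[:,:2]@a2(-21.9)[:2]).max())
```

```text
325 [(517, -267, 193), (518, -261, 185), (522, -256, 181), (523, -249, 172), (455, -199, 4), (460, -193, 0), (468, -189, 4), (474, -183, 3)]
329 [(516, -268, 179), (519, -263, 176), (522, -258, 169), (524, -251, 161), (518, -241, 136), (483, -210, 40), (474, -195, 2), (480, -190, 3)]
333 [(501, -263, 133), (518, -265, 160), (521, -260, 156), (525, -255, 153), (521, -245, 131), (488, -216, 38), (480, -201, 3), (487, -197, 4)]
337 [(508, -269, 139), (520, -269, 154), (527, -265, 158), (533, -262, 160), (524, -249, 125), (495, -222, 40), (501, -217, 39), (492, -203, 2)]
341 [(511, -273, 132), (512, -267, 122), (517, -262, 122), (539, -267, 161), (544, -263, 162), (550, -259, 162), (505, -223, 36), (497, -208, 0)]
345 [(475, -258, 37), (518, -272, 124), (538, -276, 160), (545, -273, 164), (548, -268, 160), (552, -263, 156), (512, -229, 39), (513, -221, 26)]
349 [(481, -264, 37), (487, -259, 37), (542, -280, 156), (548, -277, 159), (550, -271, 151), (553, -265, 145), (510, -230, 18), (514, -224, 13)]
353 [(486, -269, 36), (492, -264, 35), (523, -273, 98), (548, -279, 146), (550, -273, 139
[... 159 characters left out ...]
115), (557, -265, 116), (522, -234, 3)]
361 [(492, -278, 21), (496, -272, 16), (497, -265, 4), (543, -282, 110), (550, -278, 111), (554, -273, 108), (523, -246, 7), (528, -240, 4)]
365 [(490, -280, 2), (496, -275, 2), (502, -270, 2), (508, -265, 0), (514, -260, 2), (521, -256, 4), (526, -251, 1), (533, -246, 3)]
[ 3  3  6 13  5  0  0  0  1  0  0  0  0  3  5] [0.251 0.254 0.257 0.26  0.264 0.267 0.27  0.273 0.276 0.28  0.283 0.286
 0.289 0.292 0.296 0.299] 0.2506692944496967Traceback (most recent call last):
  File "<stdin>", line 9, in <module>
    return umr_minimum(a, axis, None, out, keepdims, initial, where)
ValueError: zero-size array to reduction operation minimum which has no identity
```

Run:
```python
from h import *
s=readout.sense();print(s['t'],s['q'],s['eef_pos'],s['joint_torque'])
print(ik([.4842,-.2467,.2],s['orientation']))
p,d=snap('scene','o4');snap('top','o4t')
I=p[:,:,::-1].copy()
for dz in (0,.013,.1,.2): cv2.circle(I,tuple(int(x) for x in proj('scene',s['eef_pos']+[0,0,dz])),3,(0,0,255),-1)
P=unp('scene',d)
cv2.imwrite('pics/o4m.png',cv2.resize(I[100:360,120:380],(600,600),interpolation=3))
for v in range(262,318,6): print(v,[tuple((P[v,u]*1000).round().astype(int).tolist()) for u in range(212,252,5)])
```

```text
11.4333 [-1.83120225e-01  2.40627949e-01  1.01489486e-01 -1.52248333e-05
 -1.43166000e+00 -1.99080797e-01] [ 0.48418864 -0.24668859  0.2000086 ] [-6.54320706e-05 -3.78446174e+01  2.38344741e+01  5.37434846e+00
 -4.64528293e-04 -2.15970294e-05]
[-1.83137795e-01  2.40660775e-01  1.01510909e-01 -1.52248197e-05
 -1.43164860e+00 -1.99063227e-01]
262 [(514, -269, 380), (517, -263, 376), (520, -258, 372), (522, -252, 366), (510, -237, 338), (318, -106, -1), (326, -98, -4), (337, -93, 0)]
268 [(512, -271, 365), (516, -266, 363), (520, -260, 360), (522, -254, 355), (514, -242, 332), (330, -118, -1), (338, -110, -3), (347, -103, -2)]
274 [(500, -268, 334), (516, -269, 352), (519, -263, 348), (526, -259, 350), (527, -253, 343), (848, -446, 911), (351, -123, 1), (359, -115, 0)]
280 [(309, -175, -1), (509, -268, 327), (521, -267, 338), (533, -267, 351), (539, -263, 352), (544, -258, 352), (362, -134, 2), (372, -128, 3)]
286 [(319, -185, -3), (512, -273, 321), (535, -278, 351), (541, -274, 353), (546, -269, 353), (550, -265, 351), (374, -145, 3), (382, -139, 3)]
292 [(331, -196, -1), (341, -190, 2), (520, -273, 313), (546, -279, 349), (548, -273, 343), (551, -268, 340), (554, -262, 335), (391, -148, -1)]
298 [(343, -206, 0), (350, -199, -2), (359, -192, 0), (545, -282, 336), (548, -276, 332), (552, -271, 329), (554, -265, 323), (403, -160, 3)]
304 [(353, -216, 0), (363, -210, 3), (372, -204, 4), (380, -197, 3), (549, -279, 320), (547, -271, 305), (552, -266, 305), (558, -262, 305)]
310 [(365, -226, 1), (373, -220, 1), (380, -213, 0), (390, -207, 3), (549, -283, 307), (552, -276, 301), (538, -261, 262), (422, -180, 1)]
316 [(377, -237, 5), (383, -229, 1), (392, -223, 4), (400, -217, 2), (408, -210, 2), (416, -203, 1), (424, -197, 2), (434, -191, 5)]
```

View pics/o4m.png

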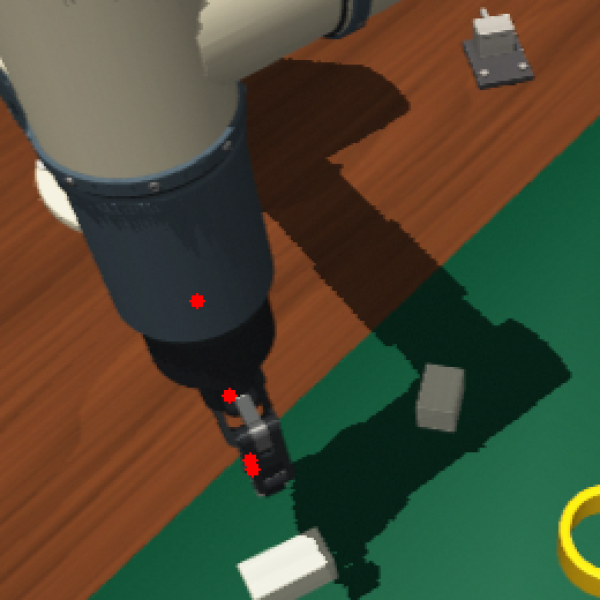

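View pics/o4t.png

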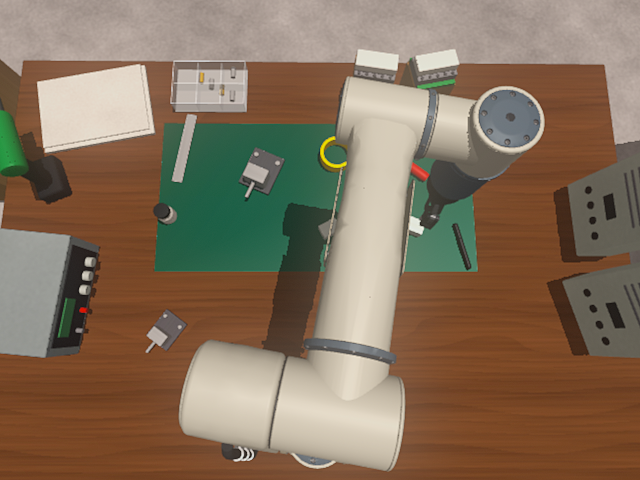

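Run:
```python
from h import *
s=readout.sense();Rm=R.from_rotvec(s['orientation']).as_matrix();x=Rm[:,0]
for dz in (.013,.06,.1,.15):
  print(dz,[(proj(n,s['eef_pos']+[0,0,dz]+k*.05*x).round().tolist()) for n in('scene','top') for k in(-1,1)])
P=unp('top',np.load('pics/o4t.npy'))
for v in range(196,236,4): print(v,[tuple((P[v,u]*1000).round().astype(int).tolist()) for u in range(418,446,4)])
for n,f in(('scene','o4'),('top','o4t')):
    I=cv2.imread(f'pics/{f}.png')
    for dz,c in ((.013,(0,0,255)),(.1,(255,0,255))):
        for k in(-1,1): cv2.circle(I,tuple(int(round(t)) for t in proj(n,s['eef_pos']+[0,0,dz]+k*.05*x)),1,c,-1)
    cv2.imwrite(f'pics/m_{n}.png',I)
a=cv2.imread('pics/m_scene.png')[260:340,190:270];b=cv2.imread('pics/m_top.png')[180:260,390:470]
cv2.imwrite('pics/mm.png',cv2.resize(np.hstack([a,b]),(800,400),interpolation=cv2.INTER_NEAREST))
```

```text
0.013 [[241.0, 324.0], [217.0, 277.0], [434.0, 186.0], [420.0, 226.0]]
0.06 [[236.0, 310.0], [212.0, 261.0], [440.0, 180.0], [425.0, 221.0]]
0.1 [[232.0, 297.0], [207.0, 247.0], [445.0, 174.0], [429.0, 217.0]]
0.15 [[226.0, 279.0], [200.0, 228.0], [452.0, 166.0], [436.0, 211.0]]
196 [(569, -278, 0), (569, -288, 2), (568, -299, 3), (473, -222, 334), (459, -217, 384), (456, -222, 394), (453, -227, 401)]
200 [(557, -276, 4), (556, -287, 5), (557, -299, 4), (465, -223, 331), (455, -221, 368), (453, -226, 377), (450, -231, 385)]
204 [(547, -277, -2), (545, -287, 5), (460, -217, 321), (545, -308, 7), (451, -224, 354), (450, -232, 356), (448, -236, 367)]
208 [(534, -275, 5), (534, -286, 4), (453, -218, 315), (453, -226, 315), (444, -225, 349), (444, -233, 351), (450, -247, 327)]
212 [(523, -275, 2), (522, -285, 7), (446, -220, 308), (445, -227, 312), (435, -224, 352), (443, -241, 320), (524, -342, -1)]
216 [(511, -274, 5), (441, -215, 294), (430, -211, 343), (428, -216, 350), (427, -223, 354), (428, -232, 352), (512, -340, 3)]
220 [(493, -266, 37), (430, -211, 307), (423, -212, 336), (422, -218, 342), (420, -224, 349), (419, -231, 353), (501, -340, 3)]
224 [(481, -265, 40), (420, -209, 312), (422, -219, 307), (418, -222, 325), (416, -228, 332), (489, -328, 5), (489, -339, 6)]
228 [(470, -265, 40), (470, -275, 40), (415, -220, 301), (413, -227, 307), (478, -317, 4), (478, -327, 7), (479, -340, -1)]
232 [(460, -265, 37), (459, -274, 43), (467, -295, 2), (468, -307, -1), (467, -316, 4), (468, -328, 0), (467, -337, 6)]
```

View pics/mm.png

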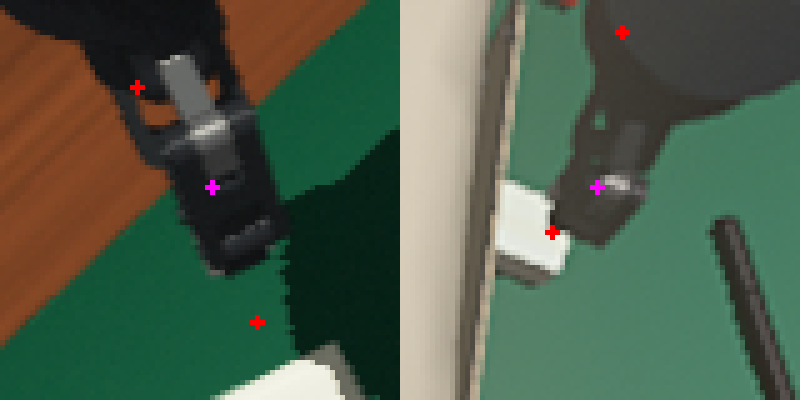

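Run:
```python
from h import *
for n,f in (('scene','g2'),('top','g2t'),('scene','o4'),('top','o4t'),('scene','g1')):
    P=unp(n,np.load(f'pics/{f}.npy')).reshape(-1,3)
    q=P[(np.hypot(P[:,0]-.484,P[:,1]+.247)<.085)&(P[:,2]>.06)&(P[:,2]<.45)]
    zs=np.sort(q[:,2]); lo=q[q[:,2]<zs[15]]; print(n,f,zs[[0,3,10,30,60]].round(3),lo.mean(0).round(3))
```

```text
scene g2 [0.237 0.241 0.279 0.286 0.29 ] [ 0.488 -0.256  0.259]
top g2t [0.237 0.246 0.256 0.29  0.306] [ 0.484 -0.235  0.251]
scene o4 [0.252 0.253 0.259 0.278 0.301] [ 0.533 -0.267  0.257]
top o4t [0.25  0.258 0.273 0.302 0.307] [ 0.444 -0.218  0.27 ]
scene g1 [0.063 0.101 0.108 0.111 0.114] [ 0.538 -0.274  0.101]
```

The depth from both cameras agrees. The real fingertips sit about 85 mm above the reported TCP (roughly 0.285 when it reads 0.200), so I closed above the bar. I'll confirm the offset with a light touch on free mat, gripper closed.

Run:
```python
from h import *
o=ori(-a2(SA),DN)
print(ik([.4,-.17,-.085],o), ik([*SP[:2],-.08],o), ik([*TIP[:2],-.06],ori(-GX,DN)), ik([*TIP[:2],-.06],ori(GX,DN)))
env.command_gripper(0,60)
env.move_linear([.39,-.175,.1],vel=.25)
env.move_linear([.39,-.175,-.04],vel=.15,threshold=6)
env.hold(.1)
r=env.move_linear([.39,-.175,-.1],vel=.04,threshold=4)
s=readout.sense();print(r,s['t'],s['eef_pos'],s['ft_force'])
snap('scene','t5')
I=cv2.imread('pics/t5.png');cv2.imwrite('pics/t5z.png',cv2.resize(I[200:400,130:330],(600,600)))
env.move_linear([.39,-.175,.0],vel=.15)
```

```text
[-0.03869157  0.33887815 -0.61099283  0.         -0.62092535 -0.34353553] [-0.18312627  0.48806284 -0.32016667  0.         -0.76256682 -0.19910084] [ 5.94475819e-01  5.24024760e-01 -1.84244363e-01  4.44089210e-16
 -8.62527204e-01 -2.57716985e+00] [ 5.94475819e-01  5.24024760e-01 -1.84244363e-01  4.44089210e-16
 -8.62527204e-01  5.64422804e-01]
True 14.225 [ 0.38928541 -0.17520188 -0.03314314] [-1.06305269  0.99910731  4.86454601]
```

View pics/t5z.png

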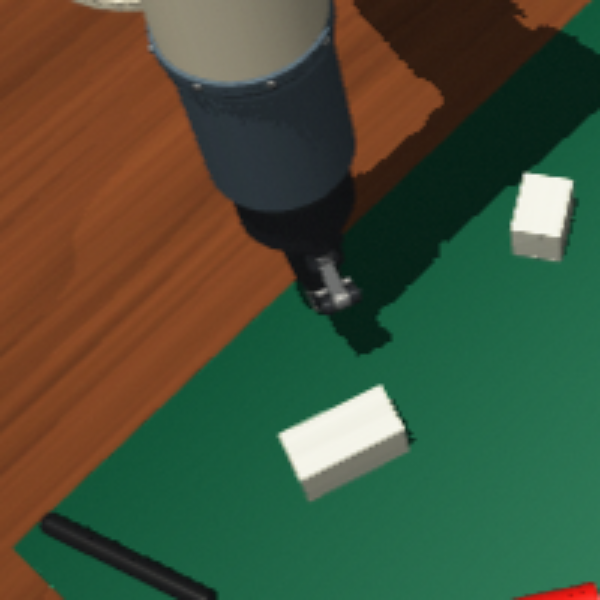

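Run:
```python
from h import *
f=lambda m:print(m,readout.sense()['t'],readout.sense()['eef_pos'].round(4),readout.sense()['ft_force'].round(2))
env.hold(.3);f('rest')
def tip(nm):
    p,d=snap('scene',nm);P=unp('scene',d)
    e=readout.sense()['eef_pos'];Q=P.reshape(-1,3);q=Q[(np.hypot(Q[:,0]-e[0],Q[:,1]-e[1])<.03)&(Q[:,2]>.012)]
    print('tip z', np.sort(q[:,2])[[0,5,10,20,40]].round(3))
tip('t6')
print(env.move_linear([.39,-.175,-.03],vel=.05,threshold=15));f('a')
env.hold(.3);f('b');tip('t7')
print(env.move_linear([.39,-.175,-.05],vel=.02,threshold=15));f('c')
env.hold(.3);f('d');tip('t8')
```

```text
rest 14.95 [ 0.3895 -0.175  -0.0006] [-1.1  -0.58  0.93]
tip z [0.036 0.044 0.077 0.085 0.091]
False
a 15.75 [ 0.3902 -0.1751 -0.03  ] [-0.92  0.67  0.43]
b 16.05 [ 0.3902 -0.175  -0.0298] [ 0.5  -0.05 -0.56]
tip z [0.016 0.028 0.051 0.057 0.064]
True
c 16.5167 [ 0.3902 -0.1751 -0.0331] [-0.7   1.16  5.16]
d 16.8167 [ 0.3903 -0.1751 -0.0331] [-0.4   0.17  7.3 ]
tip z [0.013 0.028 0.046 0.054 0.062]
```

Run:
```python
from h import *
snap('top','t8t')
I=cv2.imread('pics/t8.png');T=cv2.imread('pics/t8t.png')
a=cv2.resize(I[260:330,210:280],(400,400),interpolation=3);b=cv2.resize(T[200:300,330:430],(400,400),interpolation=3)
e=readout.sense()['eef_pos'];print([ (dz,proj('scene',e+[0,0,dz]).round().tolist(),proj('top',e+[0,0,dz]).round().tolist()) for dz in (0,.036,.08)])
P=unp('scene',np.load('pics/t8.npy'))
for v in range(284,312,3): print(v,[tuple((P[v,u]*1000).round().astype(int).tolist()) for u in range(228,256,3)])
cv2.imwrite('pics/t8z.png',np.hstack([a,b]))
print(readout.sense()['width'],readout.sense()['joint_torque'])
```

```text
[(0, [240.0, 308.0], [381.0, 262.0]), (0.036, [238.0, 300.0], [383.0, 260.0]), (0.08, [235.0, 289.0], [385.0, 258.0])]
284 [(405, -194, 109), (421, -197, 130), (425, -193, 129), (427, -189, 126), (427, -182, 117), (430, -178, 115), (377, -137, 4), (381, -132, 2), (387, -128, 3), (391, -123, 0)]
287 [(403, -195, 97), (405, -190, 93), (424, -195, 119), (425, -189, 113), (429, -185, 112), (434, -182, 113), (381, -141, 1), (387, -137, 2), (393, -134, 4), (397, -129, 2)]
290 [(393, -192, 69), (403, -191, 79), (424, -197, 110), (430, -194, 113), (431, -188, 107), (411, -169, 59), (389, -148, 6), (393, -143, 4), (395, -137, -2), (401, -134, 0)]
293 [(360, -175, -1), (404, -193, 71), (402, -186, 60), (404, -181, 55), (434, -192, 103), (438, -188, 102), (436, -180, 89), (396, -147, -1), (404, -145, 5), (407, -140, 2)]
296 [(367, -182, 2), (372, -178, 2), (400, -187, 46), (410, -186, 56), (437, -196, 100), (442, -192, 100), (444, -187, 96), (448, -183, 96), (407, -149, 1), (412, -145, 2)]
299 [(373, -187, 2), (377, -183, 1), (395, -186, 26), (432, -201, 89), (439, -199, 95), (444, -195, 95), (449, -192, 96), (452, -187, 93), (412, -154, 2), (417, -150, 2)]
302 [(379, -192, 4), (382, -188, 2), (388, -184, 3), (437, -206, 90), (444, -203, 95), (447, -199, 93), (449, -194, 88), (413, -164, 3), (416, -159, 0), (423, -156, 3)]
305 [(382, -197, 1), (388, -193, 3), (392, -189, 2), (397, -184, 0), (445, -206, 89), (407, -177, 0), (413, -173, 3), (416, -168, 0), (422, -165, 1), (428, -162, 4)]
308 [(387, -202, 0), (392, -197, 0), (397, -194, 1), (403, -190, 3), (407, -186, 0), (414, -183, 5), (418, -178, 2), (422, -174, 1), (428, -171, 3), (432, -166, 1)]
311 [(394, -207, 3), (398, -203, 3), (402, -199, 0), (408, -195, 2), (414, -192, 5), (418, -188, 3), (423, -183, 3), (427, -179, 2), (432, -175, 1), (439, -172, 5)]
0.0006599107598053273 [-3.02888844e-01 -2.82682014e+01  1.57749975e+01  3.55848022e+00
  4.26895022e-01 -2.07879777e-03]
```

View pics/t8z.png

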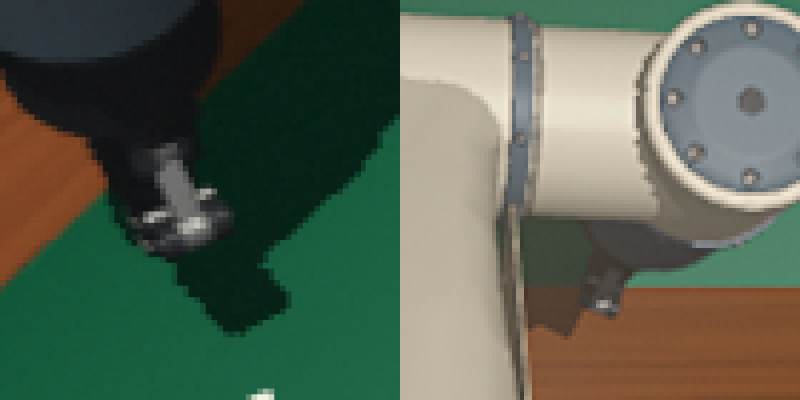

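The force and depth readings are consistent. The closed tip touches the mat (z = 3 mm) at a reported −33 mm, and the lowest depth pixels (0.237 closed and 0.250 open, at a reported 0.200) give the same result. So the reported TCP lies 36 mm beyond the real fingertips. The larger figure I took earlier came from the finger knuckles. I'll regrasp with that correction.

Run:
```python
from h import *
o=ori(-a2(SA),DN)
env.move_linear([.39,-.175,.06],vel=.2)
env.command_gripper(.085,60)
env.move_linear([*SP[:2],.06],vel=.2)
print('thr',env.move_linear([*SP[:2],-.031],vel=.08,threshold=12))
print(readout.sense()['eef_pos'])
g=env.command_gripper(0.0,60)
s=readout.sense(); print(g,s['t'],s['eef_pos'],s['width'],s['ft_force'])
env.move_linear([*SP[:2],.12],vel=.15)
env.hold(.2);s=readout.sense(); print(s['t'],s['width'],s['ft_force'])
snap('scene','g3');snap('top','g3t')
a=cv2.imread('pics/g3.png');b=cv2.imread('pics/g3t.png')
cv2.imwrite('pics/g3z.png',cv2.resize(np.hstack([a[240:380,170:310],b[160:300,350:490]]),(800,400),interpolation=3))
```

```text
thr False
[ 0.48470098 -0.24685179 -0.0304542 ]
False 20.8583 [ 0.484484   -0.24676807 -0.0306357 ] 0.03539508017720687 [-0.64096936  1.00129431  2.97156906]
22.2167 0.03569791362627224 [ 0.62840873  0.17254931 -1.63999456]
```

View pics/g3z.png

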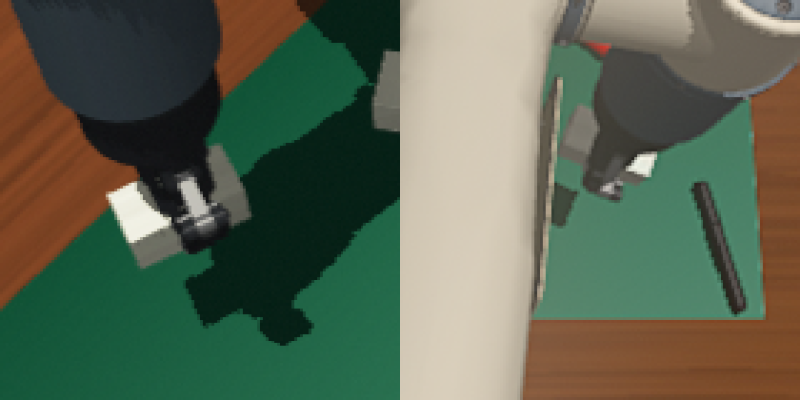

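Grasp is good: width is 35.7 mm and the bar has lifted. I'll go to the pre-insert pose, where the leading end faces the scene camera, and look for the hole.

Run:
```python
from h import *
c=TIP-GX*.08
env.move_ptp([*c[:2],.06],ori(GX,DN))
s=readout.sense(); print(s['t'],s['eef_pos'],s['width'],s['q'].round(2) if hasattr(s['q'],'round') else s['q'])
snap('scene','i1');snap('top','i1t')
a=cv2.imread('pics/i1.png');b=cv2.imread('pics/i1t.png')
cv2.imwrite('pics/i1z.png',cv2.resize(np.hstack([a[160:280,330:450],b[130:250,190:310]]),(800,400),interpolation=3))
```

```text
24.0333 [0.48159436 0.21980684 0.06018276] 0.034962444933289163 [ 0.72  0.3  -0.19  0.   -1.08  0.43]
```

View pics/i1z.png

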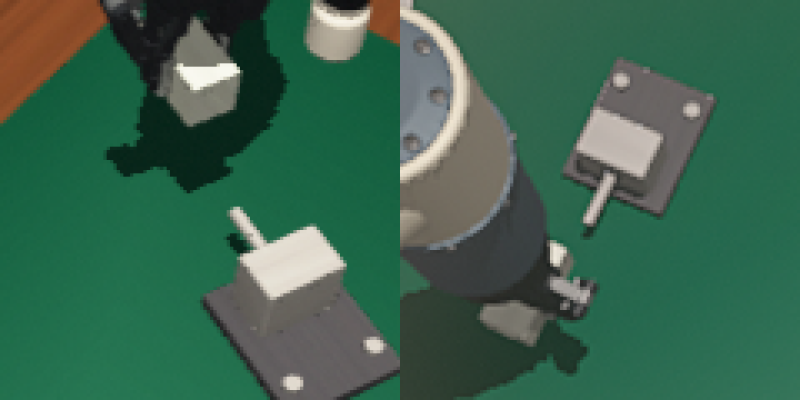

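The leading end, at about scene (391,189), shows no dark hole, so the hole should be in the other end. I'll turn the bar half round and look again.

Run:
```python
from h import *
c=TIP-GX*.08
env.move_ptp([*c[:2],.06],ori(-GX,DN))
s=readout.sense(); print(s['t'],s['eef_pos'],s['width'],s['ft_force'])
p,d=snap('scene','i2');snap('top','i2t')
a=cv2.imread('pics/i2.png');b=cv2.imread('pics/i2t.png')
for n,I in (('scene',a),('top',b)): print(n,proj(n,TIP).round(1), [(np.round(r['position'],1).tolist(),round(r['p'],2)) for r in eyes.mark_of('pin_tip',n)])
cv2.imwrite('pics/i2z.png',cv2.resize(np.hstack([a[160:280,330:450],b[130:250,190:310]]),(800,400),interpolation=3))
P=unp('scene',d).reshape(-1,3)
bc=s['eef_pos']+[0,0,.0516]
rel=P-bc; ax=rel@GX; w=rel@np.array([-GX[1],GX[0],0])
q=P[(ax>.025)&(ax<.045)&(abs(w)<.03)&(abs(rel[:,2])<.03)]
m=(ax>.03)&(ax<.042)&(abs(w)<.03)&(abs(rel[:,2])<.03); print(m.sum(),'end face: ax',np.median(ax[m]),'w',np.percentile(w[m],[2,98]),'z',np.percentile(P[m,2],[2,98]),bc)
```

```text
26.7833 [0.48119103 0.22052324 0.0600182 ] 0.03520288916471367 [ 0.42661128 -0.58825442 -1.99349956]
scene [399.3 222.5] [([399.7, 222.2], 0.94), ([331.0, 106.3], 0.61), ([309.8, 273.4], 0.16)]
top [246.4 196.8] [([244.8, 196.9], 0.89), ([463.8, 247.6], 0.28)]
181 end face: ax 0.03491709637888438 w [-0.01661711  0.01937797] z [0.09385419 0.13070704] [0.48119103 0.22052324 0.1116182 ]
```

View pics/i2z.png

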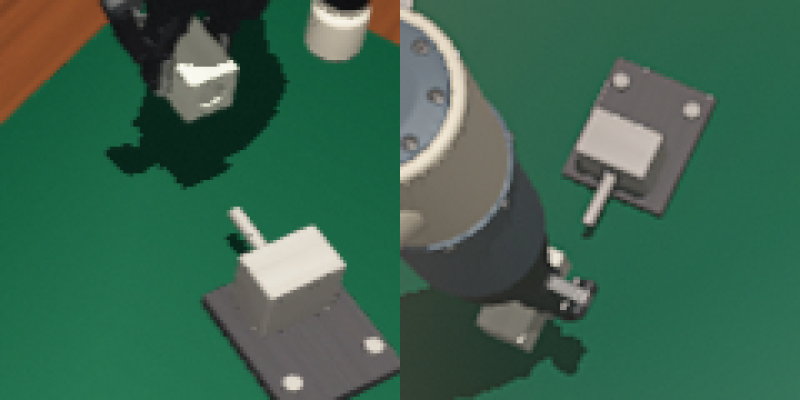

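This end shows the round hole, a bright crescent at scene (393,189). The pin-tip projections match within 1–2 px, and the bar's measured height matches the corrected TCP. Lowering to pin height and sliding on.

Run:
```python
from h import *
c=TIP-GX*.08; z=.039-.0516
env.move_linear([*c[:2],z],vel=.12)
e=TIP+GX*.006
r=env.move_linear([*e[:2],z],vel=.04,threshold=10)
s=readout.sense(); print(r,s['t'],s['eef_pos'],s['width'],s['ft_force'],'prog',(s['eef_pos']-TIP)[:2]@GX[:2])
env.hold(.3)
s=readout.sense(); print(s['t'],s['ft_force'],'prog',(s['eef_pos']-TIP)[:2]@GX[:2])
snap('scene','k1');snap('top','k1t')
a=cv2.imread('pics/k1.png');b=cv2.imread('pics/k1t.png')
cv2.imwrite('pics/k1z.png',cv2.resize(np.hstack([a[180:300,330:450],b[130:250,190:310]]),(800,400),interpolation=3))
```

```text
True 29.5333 [ 0.5532622   0.18845751 -0.01349135] 0.035021997807124526 [-0.31176815 -0.3355274  -1.49012029] prog -0.0011172654869633333
29.8333 [ 0.10878137  0.15514653 -2.14419524] prog -0.0014745623711336273
```

View pics/k1z.png

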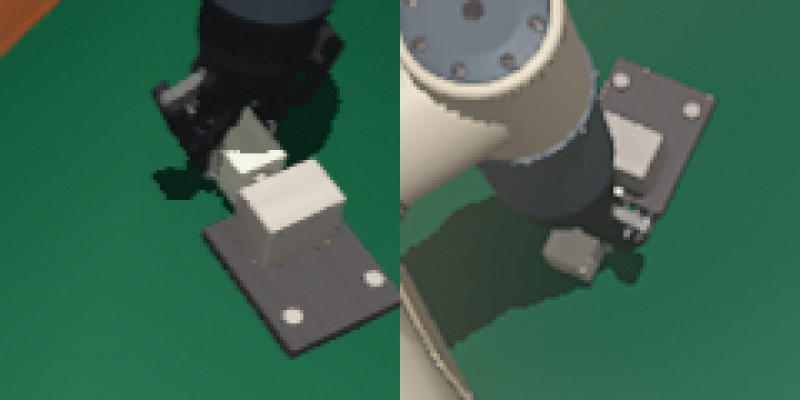

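The bar stopped 1.1 mm short of my tip estimate, and bottoming was predicted at 2 mm. So the pin is at the hole floor, and the picture shows the bar on the pin just short of the block. Now draw off, lift and turn hole-up.

Run:
```python
from h import *
c=TIP-GX*.085; z=.039-.0516
env.move_linear([*c[:2],z],vel=.08)
env.move_linear([*c[:2],.25],vel=.25)
s=readout.sense(); print(s['t'],s['width'],s['ft_force'])
best=None
for az in range(-180,180,15):
    for p in ([.5,0,.32],[.45,0,.38],[.45,.1,.35],[.45,-.1,.35]):
        q=ik(p,ori([0,0,-1],a2(az)))
        if q is not None:
            k=np.max(np.abs(q-s['q'])); 
            if min(q[5]+3,2.9-abs(q[4])+0,1.7-q[3],q[3]+2.8)>.1 and (best is None or k<best[0]): best=(k,az,p,q)
print(best)
snap('scene','l1')
```

```text
32.325 0.03513894342516674 [ 0.30486926  0.71548309 -2.16981894]
(np.float64(2.5668667532814053), 135, [0.45, 0, 0.38], array([-0.39462127,  0.80344858,  0.86083619, -1.70913331, -2.74683892,
       -0.14969776]))
```

Run:
```python
from h import *
o=ori([0,0,-1],a2(80)); p=[.47,0.05,.36]
q=ik(p,o); print(q)
env.move_ptp(p,o)
env.hold(.3)
s=readout.sense(); print(s['t'],s['eef_pos'],s['width'],s['ft_force'])
snap('scene','f1');snap('top','f1t')
for n in('scene','top'): print(proj(n,s['eef_pos']))
cv2.imwrite('pics/f1z.png',cv2.resize(np.hstack([cv2.imread('pics/f1.png'),cv2.imread('pics/f1t.png')]),(800,300),interpolation=cv2.INTER_AREA))
```

```text
[-0.65864217  0.38261809  0.06083115 -1.4059996  -2.02810057  0.36022107]
35.275 [0.46995069 0.05021326 0.36000207] 0.0352803559615666 [ 0.62827099  0.95115805 -2.00488232]
[335.20378218 130.92549713]
[292.54996154 193.32377   ]
```

View pics/f1z.png

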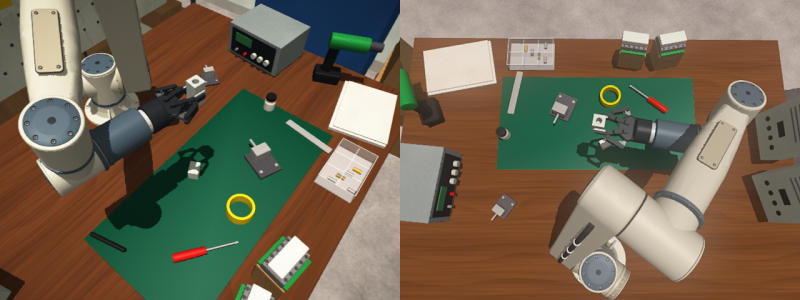

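Run:
```python
from h import *
a=cv2.imread('pics/f1.png');b=cv2.imread('pics/f1t.png')
cv2.imwrite('pics/f1y.png',cv2.resize(np.hstack([a[110:190,270:350],b[155:235,280:360]]),(800,400),interpolation=3))
for n,f in(('scene','f1'),('top','f1t')):
    P=unp(n,np.load(f'pics/{f}.npy')); Q=P.reshape(-1,3)
    q=Q[(abs(Q[:,0]-.46)<.05)&(abs(Q[:,1]-.01)<.05)&(Q[:,2]>.25)]
    print(n,len(q),np.percentile(q,[2,50,98],axis=0).round(3).tolist())
for n,old in (('scene','scene0'),('top','top0')):
    D=cv2.absdiff(cv2.imread(f'pics/{old}.png'),cv2.imread(f'pics/{"f1" if n=="scene" else "f1t"}.png')).max(2)
    for t,(x,y) in dict(blank=(.473,-.032),tape=(.68,-.04),sd=(.65,-.258),ruler=(.7,.367),flux=(.51,.385),marker=(.43,-.388)).items():
        u,v=proj(n,[x,y,.03]).astype(int); print(n,t,D[v-12:v+12,u-12:u+12].mean().round(1))
```

```text
scene 1522 [[0.415, -0.039, 0.328], [0.467, -0.014, 0.371], [0.494, 0.015, 0.394]]
top 898 [[0.413, -0.039, 0.352], [0.449, -0.008, 0.372], [0.491, 0.018, 0.396]]
scene blank 66.5
scene tape 12.5
scene sd 10.3
scene ruler 11.7
scene flux 10.7
scene marker 7.4
top blank 82.0
top tape 16.6
top sd 18.4
top ruler 18.6
top flux 14.8
top marker 73.8
```

View pics/f1y.png

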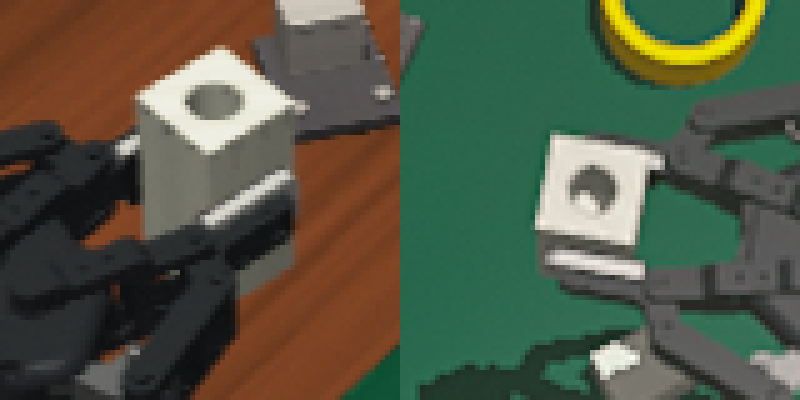

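Run:
```python
from h import *
P=unp('scene',np.load('pics/f1.npy')).reshape(-1,3)
q=P[(np.hypot(P[:,0]-.475,P[:,1]+.032)<.05)&(P[:,2]>.034)&(P[:,2]<.046)]
print('blank',cv2.minAreaRect((q[:,:2]*1000).astype(np.float32)))
env.close_job(); print(readout.sense()['t'])
```

```text
blank ((474.4757995605469, -31.830278396606445), (36.093807220458984, 53.01237869262695), 28.46298599243164)
the job is handed in; nothing more can be done
the job is handed in; nothing more can be done
```

I slid the spacer onto the larger gauge's pin until the pin bottomed in the hole and drew it off. I then turned it hole-up and handed the job in while holding it still, after about 35 s of the 58 s.

- **First grasp:** It missed. A light touch on the mat showed the real fingertips are 36 mm short of the reported TCP. With that corrected, the regrasp held at about 35 mm opening. The bar had not moved.
- **Drilled end:** The first end I turned toward the gauge looked solid in the camera. I turned the bar half round before touching the pin, and the hole showed in the other end.
- **Pin fit:** The move stopped on contact 1.1 mm short of my pin-tip estimate, where 2 mm was predicted. I held it there for 0.3 s.
- **Final pose:** Both cameras show the hole facing straight up. The bar's top is at about 0.396 m, so its centre is near 0.36 m. The gripper width was steady at 35.3 mm.
- **Other things:** The blank is within 1 mm of its start. In the scene camera the tape, screwdriver, rule, jar and marker look unchanged. The top camera showed large differences at the blank and the marker, which I put down to the arm and its shadow and did not check further.

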